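# Hold the glass reference cell in the colour meter's light path

## Robot

A 7-joint arm with a two-finger parallel gripper is mounted at the origin on the work surface. World frame = base frame: x ahead of the robot, y to its left, z up, the work surface at z = 0. Lengths are in mm, angles in degrees, forces in N, time in s.
With the tool pointing down it reaches from about 400 to 875 mm from the base axis. Payload 6.5 kg.
Tool frame: the origin (TCP) lies midway between the tips of the shut fingers; the grasp point (between the pads) lies bot.grip_depth behind it (bot.grip_depth is the distance from the TCP to the grasp point, in mm); y points along the fingers, z is the direction in which the jaws open and shut, and the axes are right-handed (so a half turn about y gives the same grasp; the last joint's range is limited). The gripper opens to 88 mm and grips with 3 to 60 N. Pads are 18 mm wide; open, the fingers measure 123 mm over their backs; the gripper's body (75 mm by 187 mm) begins 45 mm behind the grasp point.
Start: joints at [-3.793, 30.733, -0.252, 88.115, 0.149, 61.152, -4.079], TCP at [649.992, 0, 238.716] pointing down, gripper open.
Joint ranges: [-154.64, 154.64], [-21.42, 123.67], [-72.66, 72.17], [13.99, 137.28], [-74.86, 254.86], [10.95, 109.41], [-158.01, 158.01]. Speed limits (degrees/s): [136.94, 136.94, 180, 180, 180, 180, 180].

## Interface

Orientations are given as a 3x3 rotation matrix whose columns are the frame's x, y, z axes.
In Python, from cell import bot, vision, job gives the robot as it stands.
- The arm moves only by the shell command python3 -m pendant 'ROWS'. ROWS is JSON, a list of rows, each a list of 7 numbers: the shift along the tool's x, y, z in cm, then the turn, a rotation vector about the tool's x, y, z in degrees, then the finger opening in cm, from 0 to 8.81. A call has 1 to 10 rows; each row is the pose to reach, as a shift and turn from the pose commanded when the call began, along the tool's axes at that moment; what a row does not reach only later rows make up. A row lasts 1/10 s, in which the tool goes at most 50 mm and 8.59 degrees, less where a joint would pass 70% of its speed; a pose out of reach is approached as far as the arm can. A call with a gripper value outside its range is refused whole. The fingers move at their own pace and stop on an object; the grip force is fixed at half the most. Time passes only in rows, so rows that repeat a pose let the fingers close. It gives the time, the measured TCP pose, the force and the opening at its end, in the units of the state.
- bot.get_state(): the state, without advancing time (a new reading comes with each control period).
- vision.grab_frame(name): name is "scene" or "side" or "wrist"; returns a dict with "color" (420x560x3 uint8, red, green, blue), "depth" (420x560 float32, mm along the optical axis (not along the pixel's ray), 0 where there is no reading), "fx", "fy", "cx", "cy" (pixels), "T" (4x4, takes a point from camera to world coordinates). Camera axes: x right, y down, z forward; pixel columns grow to the right and rows downward; lengths in mm; the calibration is good to about 2 mm. A picture is of the moment at which its call begins.
- job.sign_off(): hands the job in, once; it reports no verdict.
The state is a dict: "time_s": time; "joint_pos": joint angles; "qvel": joint speeds; "joint_efforts": joint torques, N m; "tool_pos": TCP position; "tcp_rot": TCP orientation; "ft_force": force on the tool from outside, world axes, zero at the start; "wrist_torque": the same for the moment, N m; "finger_gap": finger opening in mm.
Only numpy, scipy, OpenCV 4.12 (cv2) and the standard library are available. Lean on these libraries where they do the work, as an engineer would, in place of code of your own. Each camera call takes 0.05 s, during which the arm holds its last target.

## Task

Open the colour meter for its check reading: press its sprung lever down until the detent holds it by itself, and take the hand off it. Then pick the glass cell out of the rack by its two frosted faces only, never touching the clear windows, and hold it upright in the light path, centred midway between the two heads at lens height, with its clear windows facing the heads and touching nothing of the meter. Finish while still holding it there in the gripper, and leave everything else where it is.

Things in the scene. Friction and masses are not known exactly. Their poses are not given: they have to be found in the camera images.
- lever (a joint): the meter's sprung lever, rad: 0 = up (start), 0.45 = fully down at its stop, where a detent holds it. A spring resists (about 3 to 6 N at the pad): let go before 0.35 it springs up again, past 0.35 it snaps down and stays. Pressing it slides the dark shutter plate off the lamp's opening
- lever_pad (a point): middle of the top of the black pad (34 x 36 mm) at the lever's free end. Lever: 90 mm to the meter's +y side, reaching out to its -x; level hinge axis parallel to the meter's y, 62 mm to its -x side, 92 mm above the table, 98 mm from the pad. Pad top about 121 mm above the table when up, 77 mm when latched (press straight down 44 mm; it shifts only 2 to 4 mm sideways)
- meter: bench colour meter, fixed: grey base 120 x 250 x 24 mm high, two white heads 164 mm high. Origin on the table under the middle of the gap between them (open from above); z up; y along the light towards the lamp head (lever side). Heads x -50 to 50 mm; lamp head y 55 to 131, sensor head y -53 to -113 mm; lens rims and shutter leave y -45 to 45 mm free
- light_path (a point): middle of the light path: half-way between the two heads, at the height of the lenses, 140 mm above the table, 116 mm above the meter's base. Axes as the meter: y along the light, z up
- cell_center (a point): middle (half-way up) of the glass cell: upright block 20 (its x) x 40 (its y) x 80 mm (z), 140 g. The two larger faces, x = +-10 mm, are frosted white, 36 x 80 mm: the only ones to hold. The narrow ends, y = +-20 mm, are the polished clear windows. At the start it stands in a rack pocket, its lowest 16 mm inside, its middle 45 mm above the table
- cell: the same glass cell; origin at the centre of its underside, 40 mm below the other point, same axes
- window_a: clear end window of the cell at its +y end, 16 mm wide x 78 mm tall, set back 2 mm from the frosted faces' planes; origin at its centre. Never to be touched by the fingers
- window_b: the other clear window, at the cell's -y end, likewise
- rack: white rack, fixed: slab 70 x 240 mm, 21 mm high, with three pockets (24 x 44 mm, 16 mm deep) on its centre line at y = -70, 0 and 70 mm; origin at the centre of its underside. Cell, aluminium block and amber vial stand in the pockets in any order, the cell with its x along the rack's x
- check_block: plain aluminium block, 20 x 40 x 45 mm tall, in one rack pocket; origin at the centre of its underside. Not to be disturbed
- vial: small amber round bottle with a black cap, diameter 21 mm, 62 mm tall, in one rack pocket; origin at its underside. Not to be disturbed
- label_roll: paper ring lying flat, diameter 68 mm, 26 mm high, bystander; origin at its underside
- jar: round jar of dried fruit with a white lid, diameter 68 mm, 85 mm high, bystander; origin at its underside
- scoop: spoon lying flat, bystander
- cup: white cup, diameter 72 mm, 85 mm high, bystander; origin at its underside
- brush: hand brush lying flat, bystander
Things that resemble listed ones, but are neither listed nor needed, are in the scene too. Of the things that look like the cell, the smaller one is meant.

How it is judged:
By the outcome, as a careful person would: the job done as asked, in the order asked, and still so for the second after the job is handed in, while the arm keeps its last pose, push and grip.
It also fails if it takes over 56 s, if anything falls off the work surface, if the arm or the gripper's body presses on something with over 40 N, if the wrist force passes 120 N, or if a joint passes its speed limit or range.

## Working session

There is one attempt and no reset: what is moved stays moved. The work goes in short steps, Python scripts to look and compute and a shell command to move; the robot and the scene stay as the last step left them, time stands still between calls to the robot, and variables do not carry over. Pictures are saved under pics/ and viewed, and the job is handed in when it is done.

```bash
ls; mkdir -p pics
python3 - <<'E'
from cell import bot,vision,job
import cv2,numpy as np
s=bot.get_state();print(s, bot.grip_depth)
for n in("scene","side","wrist"):
    f=vision.grab_frame(n);cv2.imwrite(f"pics/{n}0.png",f["color"][...,::-1]);print(n,f["fx"],f["fy"],f["cx"],f["cy"],f["T"].round(3).tolist())
    np.savez(f"pics/{n}0.npz",**f)
E
```

```text
pics
{'time_s': 0.0, 'joint_pos': array([-3.79269607, 30.77772127, -0.25548759, 88.17060637,  0.15075932,
       61.1504898 , -4.07869713]), 'qvel': array([ 0.07408356, -0.02766402, -0.03664033, -0.10818799, -0.05805145,
        0.08150955, -0.02734325]), 'joint_efforts': array([-1.69933578e-04, -5.70981932e+01,  9.90184285e-01, -2.51597965e+01,
       -5.62433247e-02,  1.80829730e-02,  2.02785413e-04]), 'tool_pos': array([ 6.49389364e+02, -1.65337942e-02,  2.37836970e+02]), 'tcp_rot': array([[ 1.13092822e-04, -1.71303335e-03,  9.99998526e-01],
       [-9.99999983e-01, -1.43140238e-04,  1.12847782e-04],
       [ 1.42946715e-04, -9.99998523e-01, -1.71304951e-03]]), 'ft_force': array([ 0.73732689, -1.06511963,  0.0449666 ]), 'wrist_torque': array([ 0.02975529, -0.03065248,  0.01163815]), 'finger_gap': 88.0584254436938} 18.700000000000003
scene 527.7377906284687 527.7377906284687 274.69815259589507 208.95723449055626 [[0.766, 0.463, -0.446, 1175.794], [0.642, -0.541, 0.542, -773.436], [0.01, -0.702, -0.712, 1120.767], [0.0, 0.0, 0.0, 1.0]]
side 540.6342453081254 540.6342453081254 277.6438745653652 203.22394143154398 [[0.951, -0.167, 0.261, 133.602], [-0.31, -0.569, 0.762, -1145.716], [0.021, -0.805, -0.593, 1002.315], [0.0, 0.0, 0.0, 1.0]]
wrist 363.6292156571909 363.6292156571909 277.66669824908234 207.4561284713878 [[1.0, -0.001, -0.001, 648.899], [-0.001, -0.963, -0.27, 69.121], [-0.001, 0.27, -0.963, 384.33], [0.0, 0.0, 0.0, 1.0]]
```

View pics/scene0.png

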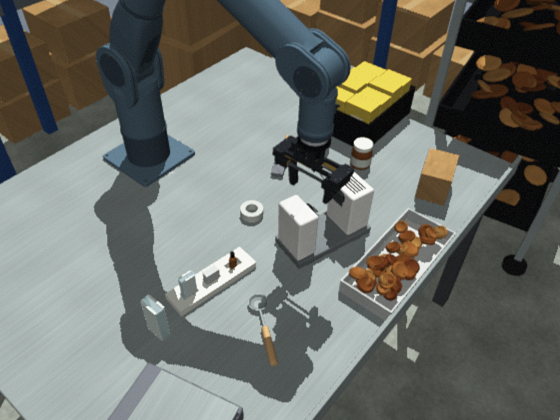

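View pics/side0.png

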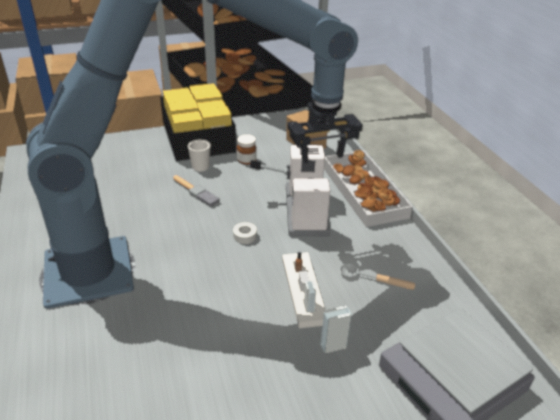

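View pics/wrist0.png

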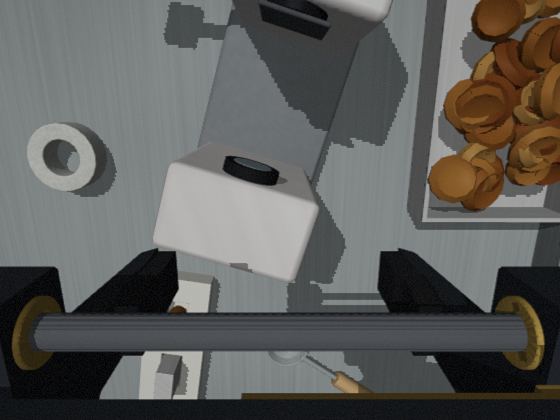

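Run:
```python
import cv2
a=cv2.imread("pics/scene0.png");b=cv2.imread("pics/side0.png")
cv2.imwrite("pics/c1.png",cv2.resize(a[235:345,130:270],None,fx=5,fy=5,interpolation=cv2.INTER_CUBIC))
cv2.imwrite("pics/c2.png",cv2.resize(a[130:270,235:385],None,fx=4,fy=4,interpolation=cv2.INTER_CUBIC))
cv2.imwrite("pics/c3.png",cv2.resize(b[135:240,235:345],None,fx=5,fy=5,interpolation=cv2.INTER_CUBIC))
cv2.imwrite("pics/c4.png",cv2.resize(b[240:360,270:370],None,fx=5,fy=5,interpolation=cv2.INTER_CUBIC))
```

```text
(no output)
```

View pics/c1.png

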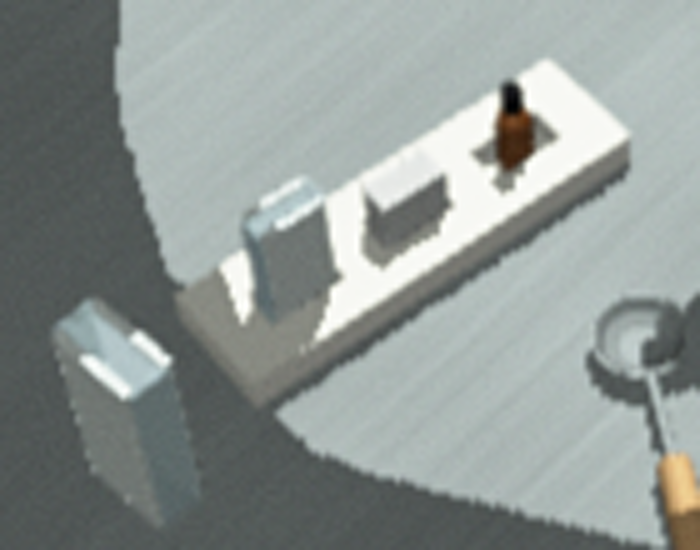

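View pics/c2.png

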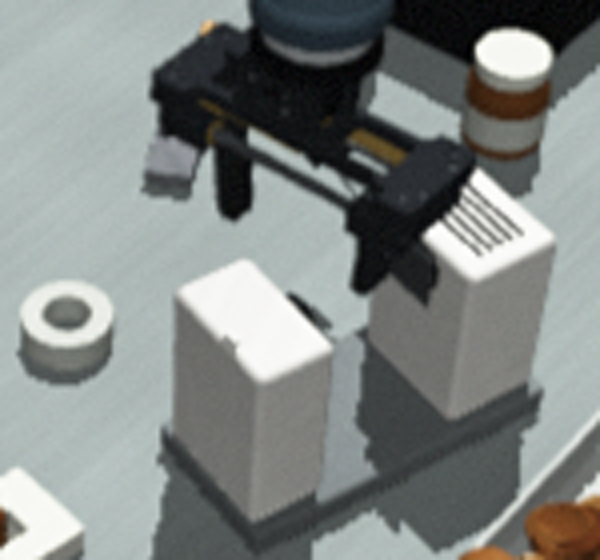

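View pics/c3.png

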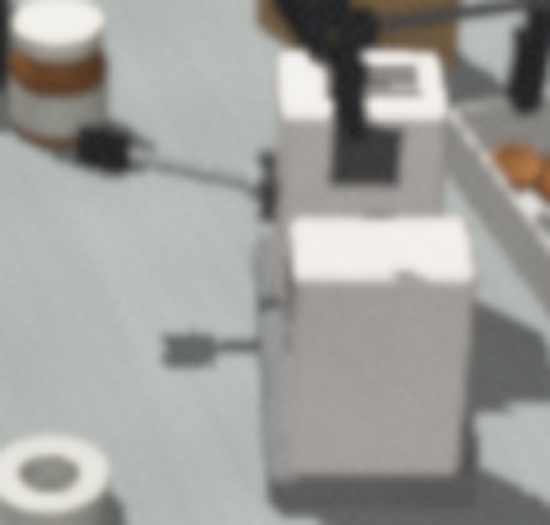

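View pics/c4.png

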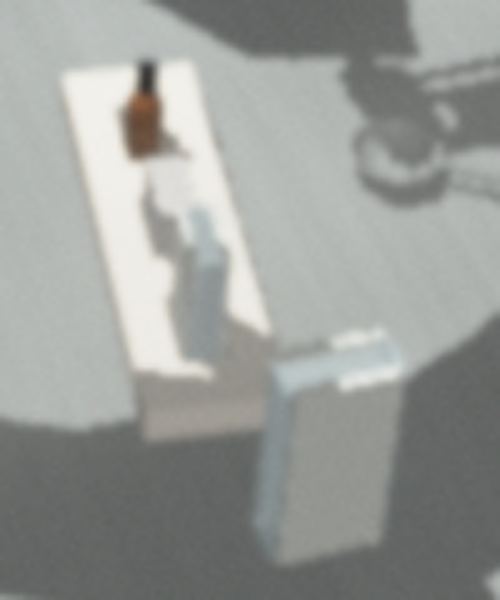

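```bash
cat > h.py <<'E'
import numpy as np,cv2
def load(n): 
    d=np.load(n); return {k:d[k] for k in d.files}
def cloud(f):
    v,u=np.mgrid[0:420,0:560]; z=f["depth"]
    p=np.stack([(u-f["cx"])/f["fx"]*z,(v-f["cy"])/f["fy"]*z,z,np.ones_like(z)],-1)
    P=p@f["T"].T; P=P[...,:3]; P[z==0]=np.nan; return P
def ray(f,u,v,h):
    d=f["T"][:3,:3]@np.array([(u-f["cx"])/f["fx"],(v-f["cy"])/f["fy"],1]);o=f["T"][:3,3]
    return o+d*(h-o[2])/d[2]
E
python3 - <<'E'
from h import *
for n in("scene","side","wrist"):
    f=load(f"pics/{n}0.npz");P=cloud(f);c=f["color"].astype(int)
    white=(c.min(-1)>185)
    m=(np.abs(P[...,2]-164)<6)&(c.min(-1)>140)
    k,l,st,ce=cv2.connectedComponentsWithStats(m.astype(np.uint8))
    for i in range(1,k):
        if st[i,4]>80:
            q=P[l==i];print(n,"head",st[i],np.median(q[:,2]).round(1),[np.round(x,1) for x in cv2.minAreaRect(q[:,:2].astype(np.float32))],cv2.boxPoints(cv2.minAreaRect(q[:,:2].astype(np.float32))).round().tolist())
    m=(np.abs(P[...,2]-21)<6)&(white)
    k,l,st,ce=cv2.connectedComponentsWithStats(m.astype(np.uint8))
    for i in range(1,k):
        if st[i,4]>80:
            q=P[l==i];print(n,"rack",st[i],np.median(q[:,2]).round(1),[np.round(x,1) for x in cv2.minAreaRect(q[:,:2].astype(np.float32))],cv2.boxPoints(cv2.minAreaRect(q[:,:2].astype(np.float32))).round().tolist())
    m=(c.max(-1)<60)&(P[...,2]>95)&(P[...,2]<130)
    k,l,st,ce=cv2.connectedComponentsWithStats(m.astype(np.uint8))
    for i in range(1,k):
        if st[i,4]>15:
            q=P[l==i];print(n,"dark",st[i],np.median(q,0).round(1),q.min(0).round(),q.max(0).round())
E
```

```text
scene head [341 172  33  29 452] 164.0 [array([679.8, 159.7]), array([77.8, 86.7]), np.float64(73.6)] [[627.0, 135.0], [710.0, 110.0], [732.0, 185.0], [649.0, 209.0]]
scene head [279 194  39  32 642] 164.0 [array([621. ,  -5.8]), array([ 61.5, 100.8]), np.float64(73.9)] [[564.0, -21.0], [661.0, -49.0], [678.0, 10.0], [581.0, 38.0]]
scene rack [240 200  23  17 140] 25.2 [array([435.2,  21.2]), array([63.2, 69.3]), np.float64(72.5)] [[393.0, 2.0], [459.0, -19.0], [478.0, 41.0], [412.0, 62.0]]
scene rack [193 246  63  57 927] 21.0 [array([ 525. , -212.4]), array([199.8,  74.4]), np.float64(80.9)] [[472.0, -305.0], [546.0, -317.0], [578.0, -120.0], [504.0, -108.0]]
scene dark [336  85  79  44 378] [526.1 521.  105.4] [387. 473.  95.] [533. 780. 118.]
scene dark [121 124  46  23 343] [ 57.2 -36.6 111.5] [-28. -72.  95.] [ 75.  43. 130.]
scene dark [332 196  10  10  25] [661.2 118.5 123.8] [637. 111. 120.] [678. 129. 130.]
side head [500   0  60  27 148] 163.9 [array([2285.2, 1163.5]), array([462.6,  34.5]), np.float64(89.6)] [[2266.0, 932.0], [2301.0, 932.0], [2304.0, 1395.0], [2270.0, 13
[... 1082 characters left out ...]
4. 781. 112.]
side dark [251 161   9   8  58] [519.3 199.9 118.5] [504. 184. 113.] [535. 225. 124.]
side dark [ 96 233  13  22  99] [ 55.1 -44.  105.2] [ 35. -61.  95.] [ 67. -16. 127.]
wrist head [333   0  58  16 497] 164.1 [array([694.5, 120.8]), array([ 7.6, 30.9]), np.float64(89.3)] [[679.0, 117.0], [710.0, 117.0], [710.0, 124.0], [679.0, 125.0]]
wrist head [  153   162   165   119 12475] 164.3 [array([620.1,  -4.1]), array([57.2, 96.9]), np.float64(72.9)] [[565.0, -17.0], [658.0, -46.0], [675.0, 9.0], [582.0, 38.0]]
wrist dark [261  17  62  23 175] [657.5 117.2 125.3] [638. 111. 120.] [678. 123. 130.]
wrist dark [243 158  17   5  17] [629.8  31.8 124.1] [624.  30. 121.] [635.  33. 129.]
```

Candidates for the cell: the small glass block in the rack (scene 187,284; side 310,292), and the taller loose glass block (scene 155,316; side 336,328). I choose the rack one, since it's smaller; crops c1 and c4 confirm it stands in the end pocket. The metal block is at scene (211,272), the vial at (232,258). The lever's black pad is at side (256,165), estimated at about (520,205) world. Next I move above the pad with the fingers shut and the jaw along the meter's y.

```bash
python3 -m pendant '[[-20.5,0,-13,0,-73.5,0,0],[-20.5,0,-13,0,-73.5,0,0],[-20.5,0,-13,0,-73.5,0,0],[-20.5,0,-13,0,-73.5,0,0],[-20.5,0,-13,0,-73.5,0,0],[-20.5,0,-13,0,-73.5,0,0],[-20.5,0,-13,0,-73.5,0,0],[-20.5,0,-13,0,-73.5,0,0],[-20.5,0,-13,0,-73.5,0,0],[-20.5,0,-13,0,-73.5,0,0]]'
python3 - <<'E'
from cell import bot,vision,job
from h import *
for n in("scene","side","wrist"):
    f=vision.grab_frame(n);cv2.imwrite(f"pics/{n}1.png",f["color"][...,::-1]);np.savez(f"pics/{n}1.npz",**f)
    P=cloud(f);c=f["color"].astype(int)
    m=(np.abs(P[...,2]-164)<6)&(c.min(-1)>140)&(P[...,0]<900)
    k,l,st,ce=cv2.connectedComponentsWithStats(m.astype(np.uint8))
    for i in range(1,k):
        if st[i,4]>80:
            q=P[l==i];print(n,"head",st[i],np.median(q[:,2]).round(1),[np.round(x,1) for x in cv2.minAreaRect(q[:,:2].astype(np.float32))])
    m=(c.max(-1)<75)&(P[...,2]>95)&(P[...,2]<130)&(np.hypot(P[...,0]-520,P[...,1]-205)<60)
    q=P[m]
    if len(q):print(n,"pad",len(q),np.median(q,0).round(1),q.min(0).round(),q.max(0).round(),cv2.minAreaRect(q[q[:,2]>116][:,:2].astype(np.float32)))
E
```

```text
time_s: 1.15
tool_pos: [519.8, 204.8, 238.4]
tcp_rot: [[0.959, -0.001, 0.284], [-0.284, -0.0, 0.959], [-0.001, -1.0, -0.0]]
ft_force: [0.3, 0.3, -0.1]
finger_gap: 10.3
scene head [330 170  44  31 661] 164.2 [array([673.1, 162.1]), array([ 79.4, 100.8]), np.float64(73.1)]
scene pad 107 [523.6 202.8 121.1] [505. 183. 112.] [541. 225. 127.] ((523.3585815429688, 203.88381958007812), (37.87644577026367, 31.702930450439453), 79.82135009765625)
side head [291 146  34  14 365] 161.4 [array([669.7, 158.2]), array([78.2, 98.4]), np.float64(74.7)]
side pad 72 [518.7 199.2 118.5] [501. 181. 110.] [540. 222. 127.] ((519.2627563476562, 201.03656005859375), (41.43438720703125, 30.604427337646484), 74.28841400146484)
wrist head [ 18 358  24   9 105] 161.6 [array([571.3,   1.3]), array([17.8,  4.3]), np.float64(63.9)]
wrist head [ 249  359   58   34 1283] 164.5 [array([635.9, 169.7]), array([41.8, 25.6]), np.float64(71.2)]
wrist pad 1921 [519.2 206.  122. ] [500. 185. 106.] [575. 226. 127.] ((520.7525024414062, 205.7219696044922), (35.19590377807617, 33.54840087890625), 73.20182800292969)
```

```bash
python3 -m pendant '[[0.1,5,0,0,0,0,0],[0.1,10,0,0,0,0,0],[0.1,11.2,0,0,0,0,0],[0.1,12.2,0,0,0,0,0],[0.1,13.2,0,0,0,0,0],[0.1,14.2,0,0,0,0,0],[0.1,15.2,0,0,0,0,0],[0.1,15.8,0,0,0,0,0],[0.1,16.1,0,0,0,0,0],[0.1,16.1,0,0,0,0,0]]'
python3 - <<'E'
from cell import bot,vision,job
from h import *
f=vision.grab_frame("side");cv2.imwrite("pics/side2.png",cv2.resize(f["color"][120:240,200:340,::-1],None,fx=5,fy=5))
E
```

```text
time_s: 2.3
tool_pos: [521.6, 204.8, 79.5]
tcp_rot: [[0.959, 0.001, 0.284], [-0.284, -0.001, 0.959], [0.001, -1.0, -0.0]]
ft_force: [-4.9, -2.6, 18.7]
finger_gap: 0.5
```

View pics/side2.png

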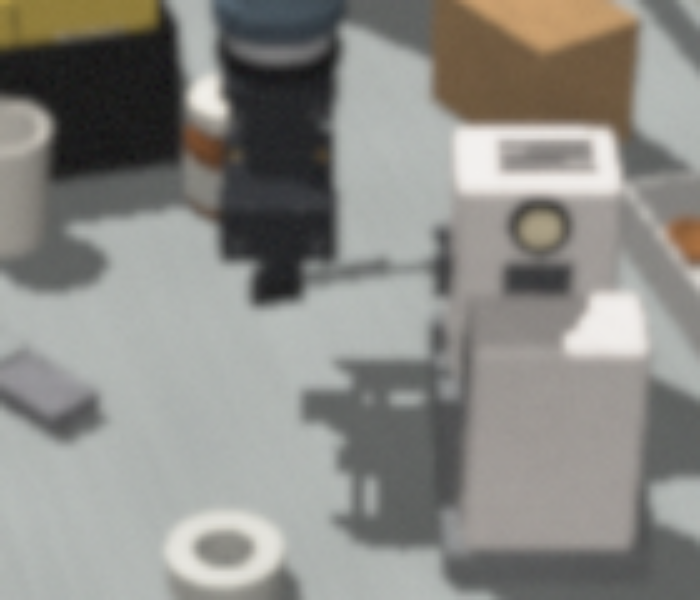

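The crop shows the shutter moved below the lamp lens (crop 540,228) and the fingers on the pad (275,280). The 18.7 N reading means it is at its stop. Lifting off.

```bash
python3 -m pendant '[[0,-2,0,0,0,0,0],[0,-6,0,0,0,0,0],[0,-11,0,0,0,0,0],[0,-16,0,0,0,0,0],[0,-16,0,0,0,0,0]]'
python3 - <<'E'
from cell import bot,vision,job
from h import *
for n in("scene","side","wrist"):
    f=vision.grab_frame(n);cv2.imwrite(f"pics/{n}3.png",f["color"][...,::-1]);np.savez(f"pics/{n}3.npz",**f)
    P=cloud(f);c=f["color"].astype(int)
    m=(c.max(-1)<75)&(P[...,2]>50)&(P[...,2]<130)&(np.hypot(P[...,0]-520,P[...,1]-205)<30)
    q=P[m];print(n,"pad",len(q),np.median(q,0).round(1),q.max(0).round())
a=cv2.imread("pics/side3.png")[120:240,200:340];cv2.imwrite("pics/side3c.png",cv2.resize(a,None,fx=5,fy=5))
# rack objects
for n in("scene","side"):
    f=load(f"pics/{n}3.npz");P=cloud(f);c=f["color"].astype(int)
    m=(P[...,2]>10)&(P[...,0]>420)&(P[...,0]<640)&(P[...,1]<-90)&(P[...,1]>-480)
    mm=(m&(np.abs(P[...,2]-21)<5)).astype(np.uint8)
    k,l,st,ce=cv2.connectedComponentsWithStats(mm)
    sel=np.isin(l,[i for i in range(1,k) if st[i,4]>60]); q=P[sel]
    q=q[(q[:,1]>-350)]
    print(n,"rack",[np.round(x,1) for x in cv2.minAreaRect(q[:,:2].astype(np.float32))],np.median(q[:,2]))
    for nm,lo,hi in(("top80-90",76,92),("90+",92,140),("blk",44,56)):
        q=P[m&(P[...,2]>lo)&(P[...,2]<hi)]
        if len(q)>4: print(n,nm,len(q),np.median(q,0).round(1),q.min(0).round(),q.max(0).round(),[np.round(x,1) for x in cv2.minAreaRect(q[:,:2].astype(np.float32))])
E
```

```text
time_s: 2.85
tool_pos: [525.0, 206.7, 244.8]
tcp_rot: [[0.959, 0.012, 0.284], [-0.285, 0.005, 0.959], [0.01, -1.0, 0.008]]
ft_force: [1.0, 0.2, 0.4]
finger_gap: 0.5
scene pad 75 [523.1 201.8  77.4] [539. 222.  83.]
side pad 50 [517.4 197.3  75.3] [532. 218.  80.]
wrist pad 1554 [518.7 206.2  77.7] [539. 227.  82.]
scene rack [array([ 521.9, -232.3]), array([242.2,  75.8]), np.float64(80.8)] 20.910538083776146
scene top80-90 231 [ 517.7 -315.4   83.3] [ 498. -434.   76.] [ 557. -282.   92.] [array([ 527.4, -357.9]), array([ 57. , 152.9]), np.float64(0.8)]
scene 90+ 361 [ 531.8 -421.2  110.1] [ 497. -435.   92.] [ 557. -405.  118.] [array([ 526.9, -419.5]), array([29.5, 60.3]), np.float64(88.5)]
scene blk 253 [ 523.4 -247.9   49.3] [ 499. -434.   44.] [ 557. -158.   56.] [array([ 525.2, -296.5]), array([ 54.4, 276.3]), np.float64(1.9)]
side rack [array([ 520.9, -233.4]), array([242.9,  70.9]), np.float64(81.2)] 19.24337211317811
side top80-90 246 [ 511.8 -412.1   82.6] [ 496. -438.   76.] [ 555. -281.   92.] [array([ 526.5, -359.6]), array([156.5,  59. ]), np.float64(89.4)]
side 90+ 412 [ 523.8 -427.   108.1] [ 497. -439.   92.] [ 555. -404.  116.] [array([ 526.2, -421.6]), array([33.5, 58.2]), np.float64(88.6)]
side blk 236 [ 517.7 -320.4   49. ] [ 497. -438.   44.] [ 555. -164.   56.] [array([ 518.2, -302. ]), array([ 57.6, 274.7]), np.float64(3.4)]
```

View pics/side3c.png

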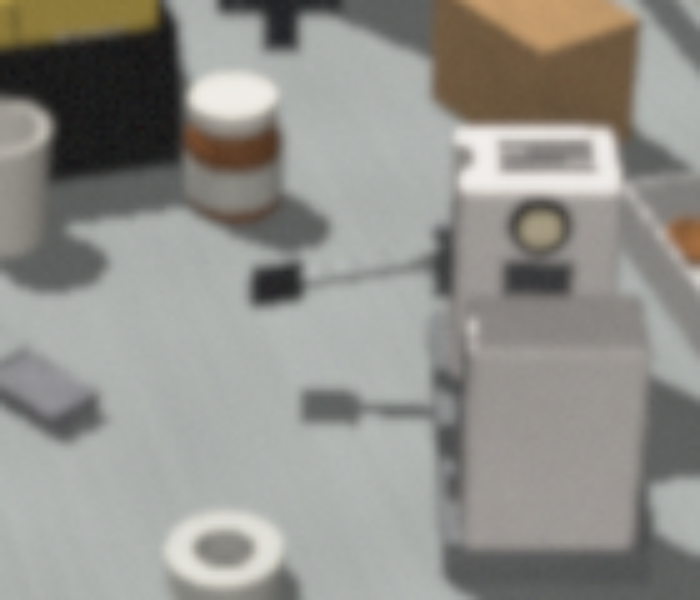

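View pics/scene3.png

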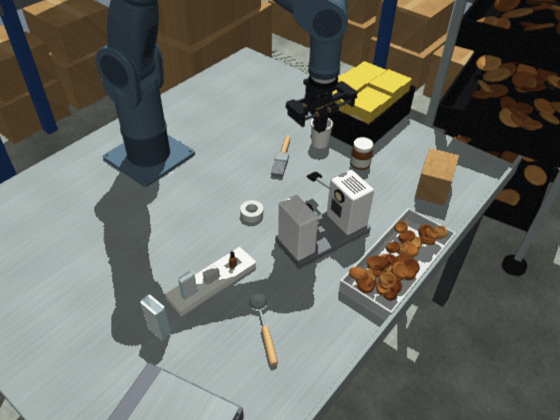

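Run:
```python
from h import *
C=np.array([521.5,-232.8]);a=np.radians(81);Y=np.array([np.cos(a),np.sin(a)]);X=np.array([Y[1],-Y[0]])
for n in("scene","side"):
  for t in "03":
    f=load(f"pics/{n}{t}.npz");P=cloud(f);c=f["color"].astype(int)
    m=(P[...,0]>440)&(P[...,0]<600)&(P[...,1]<-260)&(P[...,1]>-365)
    for lo,hi in((78,92),(35,92)):
        q=P[m&(P[...,2]>lo)&(P[...,2]<hi)]
        l=np.c_[(q[:,:2]-C)@X,(q[:,:2]-C)@Y,q[:,2]]
        print(n,t,lo,len(q),np.median(q,0).round(1),"rack frame pct2,50,98",np.percentile(l,[2,50,98],axis=0).round(1).tolist(),[np.round(x,1) for x in cv2.minAreaRect(q[:,:2].astype(np.float32))])
  a_=f["color"][230:345,130:270] if n=="scene" else f["color"][245:355,270:370]
  cv2.imwrite(f"pics/{n}3r.png",cv2.resize(a_[...,::-1],None,fx=5,fy=5,interpolation=cv2.INTER_CUBIC))
```

```text
scene 0 78 132 [ 511.5 -302.1   83.7] rack frame pct2,50,98 [[-10.9, -90.2, 78.1], [0.7, -70.3, 83.7], [11.3, -51.0, 88.2]] [array([ 510.5, -302.5]), array([40.2, 26.3]), np.float64(78.9)]
scene 0 35 316 [ 517.4 -304.9   71.3] rack frame pct2,50,98 [[-9.5, -90.1, 36.3], [7.5, -72.2, 71.3], [12.0, -50.9, 87.5]] [array([ 510.7, -302.2]), array([42.2, 26.3]), np.float64(78.5)]
scene 3 78 133 [ 511.1 -302.7   83.3] rack frame pct2,50,98 [[-11.0, -89.4, 78.7], [0.5, -70.6, 83.3], [10.8, -51.4, 87.2]] [array([ 510.2, -302.4]), array([39.6, 22.8]), np.float64(80.0)]
scene 3 35 315 [ 517.7 -306.    72.7] rack frame pct2,50,98 [[-10.4, -90.2, 36.7], [7.5, -73.0, 72.7], [11.6, -51.2, 86.6]] [array([ 510.8, -302.3]), array([40.9, 23.7]), np.float64(82.6)]
side 0 78 111 [ 509.5 -303.1   82.2] rack frame pct2,50,98 [[-10.7, -93.4, 78.7], [-1.0, -71.5, 82.2], [9.3, -53.1, 86.1]] [array([ 509.3, -304. ]), array([44.9, 21.2]), np.float64(79.1)]
side 0 35 264 [ 505.7 -316.7   72.9] rack frame pct2,50,98 [[-11.0, -94.1, 37.1], [-2.9, -85.6, 72.9], [9.0, -53.6, 85.0]] [array([ 509.5, -304.3]), array([45.5, 21.4]), np.float64(80.3)]
side 3 78 112 [ 509.1 -304.5   82.2] rack frame pct2,50,98 [[-10.4, -93.3, 79.1], [-1.1, -72.7, 82.2], [9.0, -51.0, 86.0]] [array([ 509.3, -304.1]), array([45.3, 20.3]), np.float64(79.8)]
side 3 35 263 [ 505.9 -315.8   73.4] rack frame pct2,50,98 [[-10.7, -94.7, 36.0], [-2.6, -84.8, 73.4], [9.0, -53.2, 85.6]] [array([ 509.3, -304.5]), array([46.3, 20.7]), np.float64(80.6)]
```

View pics/side3r.png

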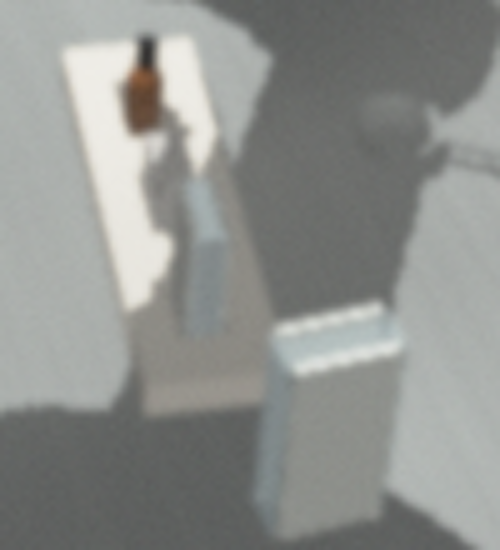

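Latched: the pad top is now at 77 mm in all three views, with the lever down at crop (275,283) and the lamp lens clear at (540,228). Cell in the end pocket is centred near (510.2,-303), long axis at 80.5°. Moving above it.

```bash
python3 -m pendant '[[13.4,0,-49,0,83,0,6.5],[13.4,0,-49,0,83,0,6.5],[13.4,0,-49,0,83,0,6.5],[13.4,0,-49,0,83,0,6.5],[13.4,0,-49,0,83,0,6.5],[13.4,0,-49,0,83,0,6.5],[13.4,0,-49,0,83,0,6.5],[13.4,0,-49,0,83,0,6.5],[13.4,0,-49,0,83,0,6.5],[13.4,0,-49,0,83,0,6.5]]'
python3 -c "
from cell import bot
s=bot.get_state();print(s['tool_pos'],s['tcp_rot'].round(3))"
```

```text
time_s: 4.0
tool_pos: [509.0, -296.8, 235.6]
tcp_rot: [[-0.17, -0.003, 0.985], [-0.985, 0.001, -0.17], [-0.0, -1.0, -0.004]]
ft_force: [0.8, 0.1, 0.0]
finger_gap: 65.0
[ 508.99044429 -296.77390713  235.56926239] [[-0.17  -0.003  0.985]
 [-0.985  0.001 -0.17 ]
 [-0.    -1.    -0.004]]
```

```bash
python3 -m pendant '[[0,0,0,0,0,0,6.5],[0,0,0,0,0,0,6.5],[0,0,0,0,0,0,6.5]]'
python3 - <<'E'
from cell import bot,vision,job
from h import *
f=vision.grab_frame("wrist");cv2.imwrite("pics/wrist4.png",f["color"][...,::-1]);np.savez("pics/wrist4.npz",**f)
s=bot.get_state();print(s['tool_pos'].round(1),s['tcp_rot'].round(3))
P=cloud(f)
m=(P[...,0]>440)&(P[...,0]<600)&(P[...,1]<-260)&(P[...,1]>-365)
q=P[m&(P[...,2]>78)&(P[...,2]<92)]
print(len(q),q.mean(0),cv2.minAreaRect(q[:,:2].astype(np.float32)))
E
```

```text
time_s: 4.3
tool_pos: [510.2, -293.3, 236.2]
tcp_rot: [[-0.163, -0.002, 0.987], [-0.987, 0.002, -0.163], [-0.001, -1.0, -0.003]]
ft_force: [0.3, -0.4, -0.5]
finger_gap: 64.8
[ 510.5 -293.1  236.6] [[-0.162 -0.002  0.987]
 [-0.987  0.002 -0.162]
 [-0.001 -1.    -0.002]]
1078 [ 510.13468493 -301.35963599   84.11994711] ((510.15960693359375, -302.3240966796875), (40.0759391784668, 19.504318237304688), 80.29432678222656)
```

View pics/wrist4.png

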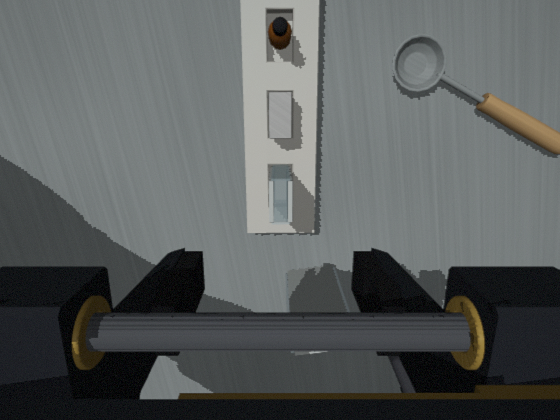

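The wrist image shows the cell at (280,195), block at (280,115) and vial at (280,33). The refined cell centre is (510.2,-302.4) at 80.3°. Aligning and descending.

```bash
python3 -m pendant '[[0.93,3,0.14,0,0.3,0,6.5],[0.93,8,0.14,0,0.3,0,6.5],[0.93,12,0.14,0,0.3,0,6.5],[0.93,15,0.14,0,0.3,0,6.5],[0.93,17.5,0.14,0,0.3,0,6.5],[0.93,18.8,0.14,0,0.3,0,6.5],[0.93,19.3,0.14,0,0.3,0,6.5],[0.93,19.3,0.14,0,0.3,0,6.5],[0.93,19.3,0.14,0,0.3,0,6.5]]'
python3 - <<'E'
from cell import bot,vision,job
from h import *
s=bot.get_state();print(s['tool_pos'].round(1),s['tcp_rot'].round(3))
for n in("scene","side","wrist"):
    f=vision.grab_frame(n);c=f["color"][...,::-1]
    if n=="scene":c=cv2.resize(c[220:345,120:280],None,fx=4,fy=4)
    if n=="side":c=cv2.resize(c[220:345,240:380],None,fx=4,fy=4)
    cv2.imwrite(f"pics/{n}5.png",c)
E
```

```text
time_s: 5.25
tool_pos: [511.2, -304.8, 45.9]
tcp_rot: [[-0.17, 0.002, 0.985], [-0.985, -0.001, -0.17], [0.001, -1.0, 0.002]]
ft_force: [0.4, 0.7, 0.5]
finger_gap: 65.2
[ 511.2 -304.8   45.9] [[-0.17   0.002  0.985]
 [-0.985 -0.001 -0.17 ]
 [ 0.001 -1.     0.002]]
```

View pics/scene5.png

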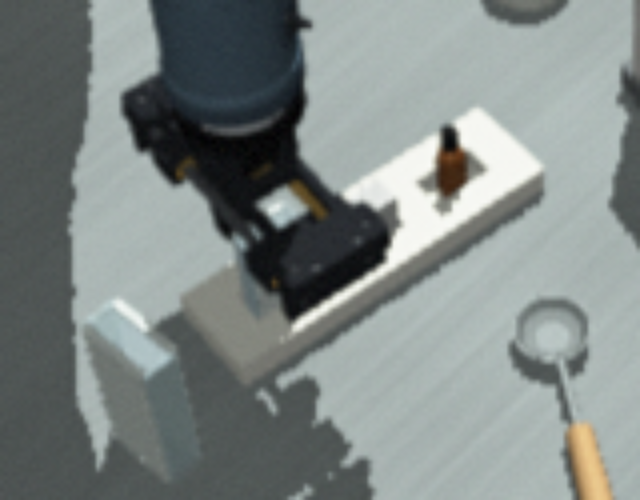

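View pics/side5.png

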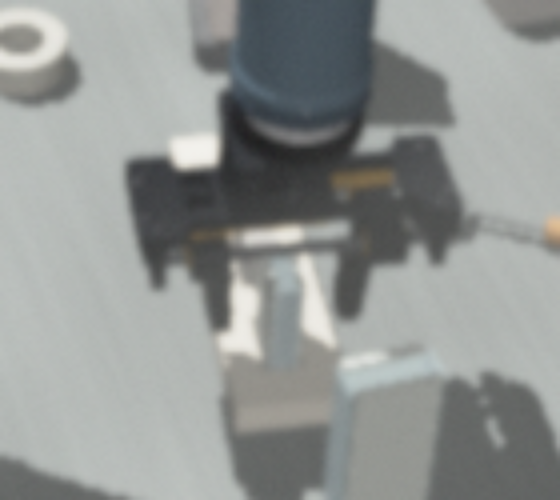

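View pics/wrist5.png

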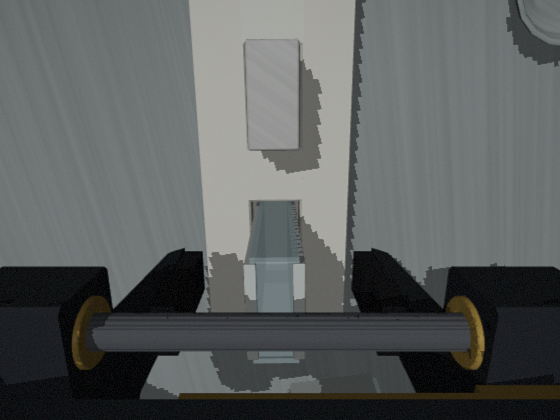

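The cell stands between the open fingers, clear of both (side crop 285,300). Let it settle.

```bash
python3 -m pendant '[[0,0,0,0,0,0,6.5],[0,0,0,0,0,0,6.5],[0,0,0,0,0,0,6.5]]'; python3 -m pendant '[[0,0,0,0,0,0,6.5],[0,0,0,0,0,0,6.5]]'
```

```text
time_s: 5.7
tool_pos: [510.3, -304.6, 44.9]
tcp_rot: [[-0.17, 0.0, 0.985], [-0.985, -0.0, -0.17], [0.0, -1.0, 0.0]]
ft_force: [0.4, -0.3, 0.9]
finger_gap: 65.2
time_s: 5.9
tool_pos: [510.3, -304.6, 44.7]
tcp_rot: [[-0.17, -0.0, 0.985], [-0.985, -0.0, -0.17], [0.0, -1.0, -0.0]]
ft_force: [-0.5, -0.6, 0.5]
finger_gap: 65.0
```

```bash
python3 -m pendant '[[-0.22,0.1,-0.05,0,0,0,6.5],[-0.22,0.1,-0.05,0,0,0,4],[-0.22,0.1,-0.05,0,0,0,2.6],[-0.22,0.1,-0.05,0,0,0,2.4],[-0.22,0.1,-0.05,0,0,0,2.2],[-0.22,0.1,-0.05,0,0,0,2.0],[-0.22,0.1,-0.05,0,0,0,1.6],[-0.22,0.1,-0.05,0,0,0,1.2],[-0.22,0.1,-0.05,0,0,0,1.2]]'; python3 -m pendant '[[0,0,0,0,0,0,1.2],[0,0,0,0,0,0,1.2]]'
```

```text
time_s: 6.8
tool_pos: [510.2, -302.4, 43.7]
tcp_rot: [[-0.17, 0.0, 0.985], [-0.985, -0.0, -0.17], [0.0, -1.0, 0.0]]
ft_force: [0.1, 0.0, -0.6]
finger_gap: 19.3
time_s: 7.0
tool_pos: [510.2, -302.4, 43.8]
tcp_rot: [[-0.17, 0.0, 0.985], [-0.985, -0.0, -0.17], [0.0, -1.0, 0.0]]
ft_force: [1.1, -0.2, 0.5]
finger_gap: 19.5
```

```bash
python3 -m pendant '[[0,-0.5,0,0,0,0,1],[0,-1.2,0,0,0,0,1],[0,-2.2,0,0,0,0,1],[0,-4,0,0,0,0,1],[0,-7,0,0,0,0,1],[0,-11,0,0,0,0,1],[0,-15,0,0,0,0,1],[0,-18.5,0,0,0,0,1],[0,-20.2,0,0,0,0,1],[0,-20.2,0,0,0,0,1]]'; python3 -m pendant '[[0,0,0,0,0,0,1],[0,0,0,0,0,0,1],[0,0,0,0,0,0,1]]'
python3 - <<'E'
from cell import bot,vision,job
from h import *
s=bot.get_state()
for n in("scene","side"):
    f=vision.grab_frame(n);c=f["color"][...,::-1];P=cloud(f);np.savez(f"pics/{n}6.npz",**f)
    u=f["T"];p=np.linalg.inv(u)@np.r_[s["tool_pos"],1];x=int(f["fx"]*p[0]/p[2]+f["cx"]);y=int(f["fy"]*p[1]/p[2]+f["cy"])
    x0,y0=max(0,x-70),max(0,y-60);print(n,x,y,x0,y0)
    cv2.imwrite(f"pics/{n}6.png",cv2.resize(c[y0:y0+120,x0:x0+140],None,fx=5,fy=5))
E
```

```text
time_s: 8.0
tool_pos: [511.6, -303.2, 249.4]
tcp_rot: [[-0.17, 0.006, 0.985], [-0.985, -0.003, -0.17], [0.002, -1.0, 0.006]]
ft_force: [-0.2, -0.0, -1.8]
finger_gap: 19.7
time_s: 8.3
tool_pos: [509.4, -301.9, 244.3]
tcp_rot: [[-0.17, -0.002, 0.985], [-0.985, 0.001, -0.17], [-0.001, -1.0, -0.003]]
ft_force: [0.1, 0.2, -2.2]
finger_gap: 20.0
scene 177 232 107 172
side 313 233 243 173
```

View pics/side6.png

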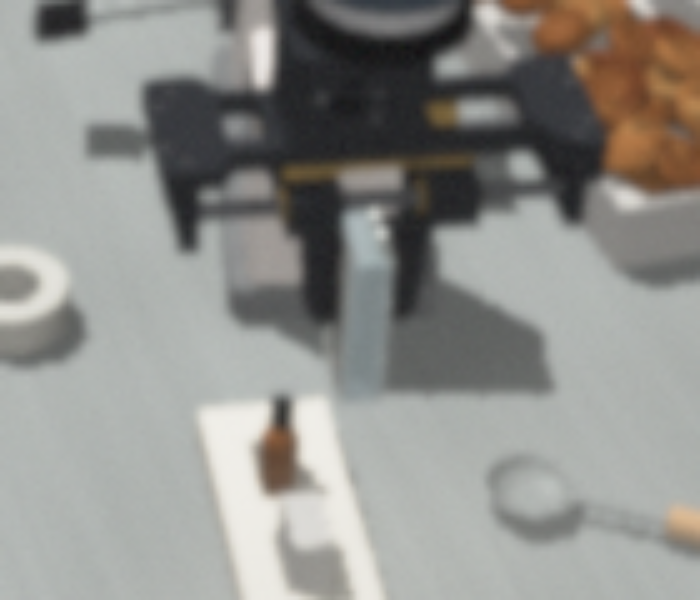

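View pics/scene6.png

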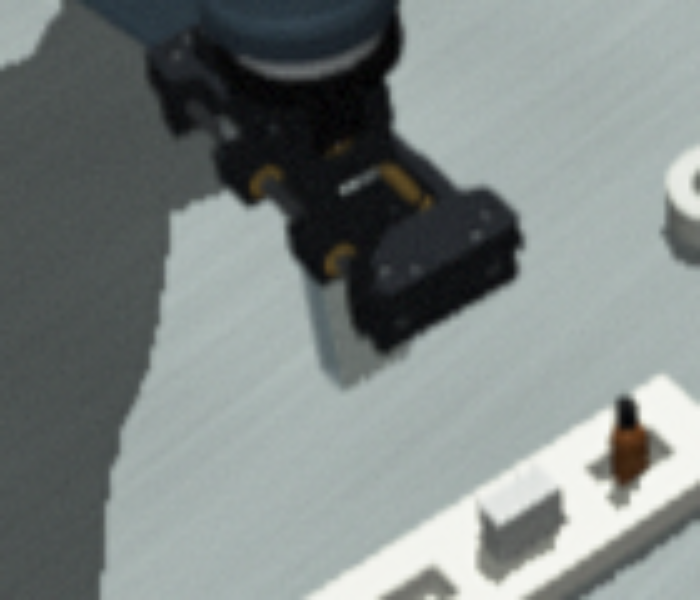

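Run:
```python
from h import *
a=np.radians(73.5);Y=np.array([np.cos(a),np.sin(a)]);X=np.array([Y[1],-Y[0]]);C=np.array([644.2,74])
for n in("scene0","scene1","scene3","scene6","side1","side3","wrist0"):
    f=load(f"pics/{n}.npz");P=cloud(f)
    d=P[...,:2]-C;lx=d@X;ly=d@Y
    base=(np.abs(lx)<65)&(np.abs(ly)<150)
    for nm,g in(("sensor",ly<-30),("lamp",ly>30)):
        m=base&g&(np.abs(P[...,2]-163)<3.5)
        if m.sum()<150: continue
        r=cv2.minAreaRect(P[m][:,:2].astype(np.float32))
        print(n,nm,m.sum(),"x",np.percentile(lx[m],[1,99]).round(1),"y",np.percentile(ly[m],[1,99]).round(1),np.round(r[1],1),round(r[2],1))
    # side walls
    w=base&(P[...,2]>40)&(P[...,2]<150)
    for nm,v,lo,hi in(("x=50",lx,44,56),("x=-50",lx,-56,-44),("y=-53",ly,-58,-48),("y=-113",ly,-118,-108),("y=55",ly,50,60)):
        g=w&(v>lo)&(v<hi)&(((ly<-60)&(ly>-108)|(ly>62)&(ly<125)) if nm[0]=="x" else (np.abs(lx)<40))
        if g.sum()>60:print("   ",n,nm,g.sum(),np.median(v[g]).round(2))
```

```text
scene0 sensor 575 x [-47.6  49.9] y [-113.5  -53.4] [ 68.  100.6] 73.5
scene0 lamp 431 x [-26.1  51.6] y [ 44.8 129.8] [88.1 86.7] 73.6
    scene0 x=50 876 50.01
    scene0 y=-113 498 -111.86
    scene0 y=55 406 56.0
scene1 sensor 577 x [-47.2  49.5] y [-112.9  -52.9] [ 67.1 101.2] 73.8
scene1 lamp 611 x [-45.9  51.7] y [ 44.9 129.1] [ 88.8 102.1] 73.6
    scene1 x=50 867 49.98
    scene1 y=-113 494 -111.87
    scene1 y=55 444 56.17
scene3 sensor 594 x [-47.6  49.7] y [-113.2  -50.5] [ 68.  101.4] 72.5
scene3 lamp 588 x [-46.2  50.8] y [ 53.6 128.8] [83.3 98.8] 73.5
    scene3 x=50 870 49.95
    scene3 y=-113 499 -111.87
    scene3 y=55 386 55.78
scene6 sensor 571 x [-47.5  50.1] y [-112.4  -53.2] [ 68.  102.7] 72.7
scene6 lamp 601 x [-46.1  51.2] y [ 52.8 130.1] [ 83.9 102.8] 73.5
    scene6 x=50 869 50.04
    scene6 y=-113 500 -111.83
    scene6 y=55 391 55.64
side1 sensor 366 x [-46.8  46.9] y [-115.4  -57.2] [63.4 96.1] 74.4
side1 lamp 341 x [-46.6  48.5] y [ 43.7 124.4] [84.3 98. ] 75.3
    side1 x=-50 114 -49.88
    side1 y=-113 846 -113.6
    side1 y=55 284 54.4
side3 sensor 382 x [-47.5  45.9] y [-116.4  -56.9] [61.4 97. ] 73.3
side3 lamp 340 x [-47.1  47.3] y [ 49.6 124.5] [83.8 97.7] 72.5
    side3 x=-50 110 -49.99
    side3 y=-113 835 -113.45
    side3 y=55 267 54.51
wrist0 sensor 13116 x [-47.8  47.5] y [-110.3  -53.4] [66.6 99.3] 73.4
wrist0 lamp 1589 x [-18.2  49.7] y [44.9 65.6] [13.9 73.4] 89.7
    wrist0 y=-53 1544 -52.93
    wrist0 y=55 1658 54.96
```

Run:
```python
from h import *
from cell import bot
s=bot.get_state();t=s["tool_pos"];R=s["tcp_rot"];print(t.round(1),R.round(4).tolist())
for n in("scene6","side6"):
    f=load(f"pics/{n}.npz");P=cloud(f);c=f["color"].astype(int)
    L=(P-t)@R  # tool coords
    m=(np.abs(L[...,0])<35)&(np.abs(L[...,2])<16)&(L[...,1]>3)&(L[...,1]<60)&(c.max(-1)>80)
    q=L[m];print(n,m.sum(),np.percentile(q,[1,5,50,95,99],axis=0).round(1).tolist())
    # tilt of window face / y: tool x vs tool y
    for lo in range(4,40,8):
        g=q[(q[:,1]>lo)&(q[:,1]<lo+8)]
        print(lo,len(g),np.percentile(g[:,0],[3,97]).round(1),np.percentile(g[:,2],[3,97]).round(1))
```

```text
[ 509.7 -302.1  244.7] [[-0.1702, -0.0017, 0.9854], [-0.9854, 0.0008, -0.1702], [-0.0005, -1.0, -0.0018]]
scene6 127 [[-16.5, 3.9, -8.8], [-11.1, 5.2, -7.1], [12.5, 24.2, 7.8], [19.3, 37.6, 10.8], [20.0, 40.3, 11.6]]
4 22 [ 7.4 19.2] [-5.7 11.2]
12 21 [ 2.7 19.5] [-6.6 10.3]
20 32 [-0.  19.8] [-8.   9.9]
28 36 [-16.1  19.5] [-4.  11.5]
36 14 [-15.2  17.7] [-2.2  9.5]
side6 149 [[-11.0, 3.7, -11.4], [-4.7, 5.1, -11.0], [20.1, 23.2, -4.1], [22.7, 38.4, 7.5], [23.4, 41.1, 9.3]]
4 23 [13.5 22.8] [-11.3   7.2]
12 33 [-0.4 22.7] [-10.8   7.7]
20 33 [-10.   22.6] [-11.1   8.6]
28 39 [-5.1 23.2] [-11.1   9. ]
36 16 [-12.5  22.9] [-10.6   7.4]
```

The cell is held upright and clear of the rack (side crop 365,300), with block and vial still in their pockets. The wall checks give the meter origin as (644.2,74) with its y at 73.5°. Moving above the gap at safe height.

```bash
python3 -m pendant '[[-3,0,0.5,0,1,0,1],[-7,0,1.2,0,2,0,1],[-12,0,2.1,0,3,0,1],[-17,0,3,0,4,0,1],[-22,0,3.8,0,5,0,1],[-27,0,4.7,0,6,0,1],[-32,0,5.6,0,6.7,0,1],[-36,0,6.3,0,6.7,0,1],[-38.5,0,6.75,0,6.7,0,1],[-39.3,0,6.85,0,6.7,0,1]]';python3 -m pendant '[[0,0,0,0,0,0,1],[0,0,0,0,0,0,1],[0,0,0,0,0,0,1],[0,0,0,0,0,0,1],[0,0,0,0,0,0,1]]'
```

```text
time_s: 9.4
tool_pos: [644.6, 77.8, 244.8]
tcp_rot: [[-0.279, -0.001, 0.96], [-0.96, 0.002, -0.279], [-0.001, -1.0, -0.001]]
ft_force: [0.3, 0.2, -0.9]
finger_gap: 19.8
time_s: 9.9
tool_pos: [644.5, 72.2, 245.9]
tcp_rot: [[-0.285, 0.0, 0.958], [-0.958, -0.0, -0.285], [0.0, -1.0, 0.0]]
ft_force: [0.4, 0.2, -1.5]
finger_gap: 19.6
```

```bash
python3 -m pendant '[[-0.2,0,-0.08,0,0,0,1],[-0.2,1,-0.08,0,0,0,1],[-0.2,2.5,-0.08,0,0,0,1],[-0.2,4.5,-0.08,0,0,0,1],[-0.2,6.5,-0.08,0,0,0,1],[-0.2,8.5,-0.08,0,0,0,1],[-0.2,9.8,-0.08,0,0,0,1],[-0.2,10.4,-0.08,0,0,0,1],[-0.2,10.7,-0.08,0,0,0,1],[-0.2,10.7,-0.08,0,0,0,1]]';python3 -m pendant '[[0,0,0,0,0,0,1],[0,0,0,0,0,0,1],[0,0,0,0,0,0,1],[0,0,0,0,0,0,1],[0,0,0,0,0,0,1]]'
python3 - <<'E'
from cell import bot,vision,job
from h import *
s=bot.get_state();print(s["tool_pos"].round(1),s["tcp_rot"].round(4).tolist())
a=np.radians(73.5);Y=np.array([np.cos(a),np.sin(a)]);X=np.array([Y[1],-Y[0]]);C=np.array([644.2,74])
for n in("scene","side","wrist"):
    f=vision.grab_frame(n);np.savez(f"pics/{n}7.npz",**f);c=f["color"][...,::-1]
    cv2.imwrite(f"pics/{n}7.png",c if n=="wrist" else cv2.resize(c[130:270,225:385],None,fx=4,fy=4))
    P=cloud(f);d=P[...,:2]-C;lx=d@X;ly=d@Y
    m=(np.abs(lx)<14)&(np.abs(ly)<30)&(P[...,2]>95)&(P[...,2]<190)&(c.max(-1)>80)
    if m.sum()>10:print(n,m.sum(),"x",np.percentile(lx[m],[2,50,98]).round(1),"y",np.percentile(ly[m],[2,50,98]).round(1),"z",np.percentile(P[m][:,2],[2,98]).round(1))
    m=(f["color"].max(-1)<75)&(P[...,2]>50)&(P[...,2]<130)&(np.hypot(P[...,0]-520,P[...,1]-205)<30)
    if m.sum()>10:print(n,"pad z",np.median(P[m][:,2]).round(1))
E
```

```text
time_s: 10.9
tool_pos: [644.5, 75.4, 138.8]
tcp_rot: [[-0.284, 0.0, 0.959], [-0.959, 0.0, -0.284], [-0.0, -1.0, 0.0]]
ft_force: [-0.1, -0.1, -1.8]
finger_gap: 19.5
time_s: 11.4
tool_pos: [644.4, 75.5, 138.9]
tcp_rot: [[-0.284, 0.0, 0.959], [-0.959, 0.0, -0.284], [-0.0, -1.0, 0.0]]
ft_force: [0.4, -0.6, -1.6]
finger_gap: 19.6
[644.4  75.5 138.9] [[-0.2839, 0.0002, 0.9589], [-0.9589, 0.0, -0.2839], [-0.0001, -1.0, 0.0002]]
scene 212 x [-7.9  6.9 11.5] y [-19.9 -15.4  18. ] z [101.9 180.7]
side 163 x [-12.2  -0.7  12.2] y [-25.5 -15.9  17. ] z [135.2 180.8]
side pad z 74.6
wrist 7056 x [-10.5  -1.1   8.4] y [-17.8  18.2  21.4] z [108.9 181.1]
wrist pad z 79.4
```

View pics/scene7.png

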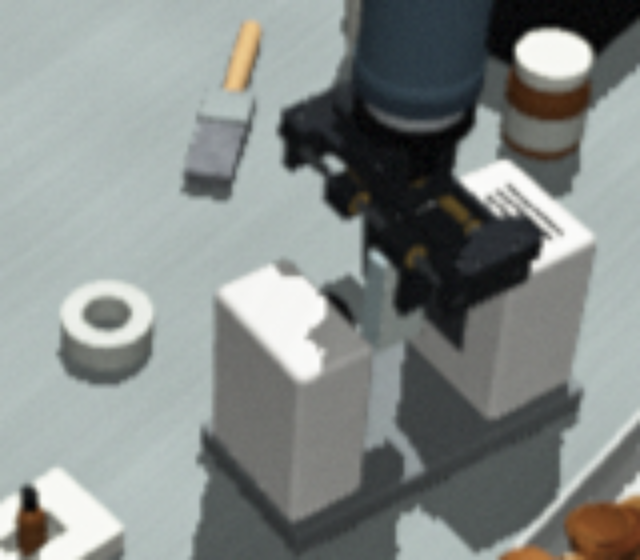

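View pics/side7.png

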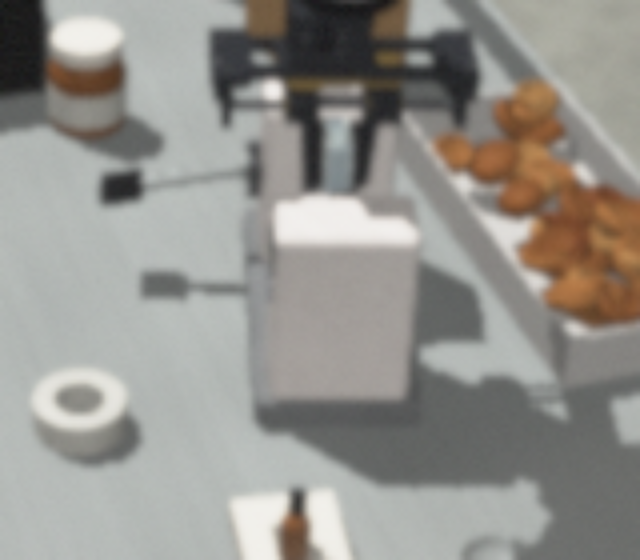

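View pics/wrist7.png

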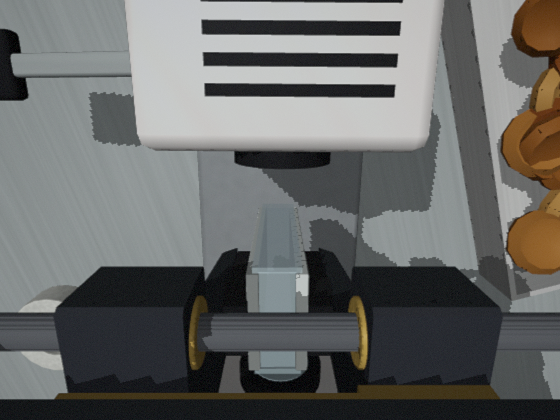

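Cell sits in the gap with windows facing the heads, the lever still down (side crop 122,187; pad about 77 mm) and the bystanders in place. I'll measure the cell centring against the head walls in the same views.

Run:
```python
from h import *
a=np.radians(73.5);Y=np.array([np.cos(a),np.sin(a)]);X=np.array([Y[1],-Y[0]]);C=np.array([644.2,74])
for n in("scene","side","wrist"):
    f=load(f"pics/{n}7.npz");P=cloud(f);c=f["color"].max(-1)
    d=P[...,:2]-C;lx=d@X;ly=d@Y;z=P[...,2]
    g=(np.abs(lx)<15)&(np.abs(ly)<32)&(c>80)
    def st(nm,m,v): 
        if m.sum()>8: print(n,nm,m.sum(),np.percentile(v[m],[5,25,50,75,95]).round(1))
    st("-y face",g&(ly<-12)&(z>105)&(z<172)&(np.abs(lx)<7),ly)
    top=g&(z>176)&(z<186)
    st("top x",top,lx);st("top y",top,ly);st("top z",top,z)
    st("+x face",g&(lx>5)&(z<175)&(np.abs(ly)<15),lx)
    w=(np.abs(lx)<40)&(z>40)&(z<150)
    st("wall-113",w&(np.abs(ly+113)<5),ly);st("wall55",w&(np.abs(ly-55)<5),ly)
    st("wall-53",w&(np.abs(ly+53)<5),ly);st("headtop",(np.abs(lx)<40)&(ly<-60)&(ly>-105)&(z>155),z)
```

```text
scene -y face 69 [-19.9 -18.9 -17.6 -16.7 -15.4]
scene top x 17 [-10.   -4.9  -0.3   3.8  11. ]
scene top y 17 [-19.8 -18.8 -15.9 -14.3 -11.8]
scene top z 17 [176.3 177.2 179.  181.  184.8]
scene +x face 108 [ 6.   7.6  9.  10.5 12. ]
scene wall-113 506 [-113.7 -112.6 -111.9 -111.1 -109.8]
scene wall55 210 [53.5 55.2 56.2 57.2 58.7]
scene headtop 557 [161.3 163.3 165.1 468.9 524.8]
side -y face 49 [-23.6 -22.1 -20.2 -17.8 -16.1]
side top x 46 [-11.9  -7.6   1.    6.6  10.4]
side top y 46 [-21.8 -15.5  -7.4   5.5  16.8]
side top z 46 [176.2 177.  177.7 179.2 181. ]
side +x face 12 [10.6 11.3 12.  12.3 13.1]
side wall-113 833 [-117.1 -115.  -113.7 -111.7 -109.6]
side wall55 136 [51.1 53.3 54.6 56.5 58.9]
side headtop 448 [158.9 161.2 163.5 485.7 527.2]
wrist top x 4224 [-9.8 -6.  -1.1  3.8  7.7]
wrist top y 4224 [-17.4 -11.5  10.1  16.2  20.8]
wrist top z 4224 [177.5 178.3 179.  180.1 181. ]
wrist +x face 130 [ 5.4  6.9  9.9 12.2 14.5]
wrist wall55 84 [50.3 50.9 51.9 52.9 53.7]
wrist wall-53 1171 [-53.7 -53.2 -52.9 -52.5 -51.8]
```

```bash
python3 -m pendant '[[0.1,0,0.02,0,0,0,1],[0.1,0,0.02,0,0,0,1],[0.1,0,0.02,0,0,0,1],[0.1,0,0.02,0,0,0,1],[0.1,0,0.02,0,0,0,1],[0.1,0,0.02,0,0,0,1]]'
python3 - <<'E'
from cell import bot,vision,job
from h import *
s=bot.get_state();print(s["tool_pos"].round(1),s["tcp_rot"].round(4).tolist(),s["finger_gap"],s["ft_force"].round(1),abs(s["qvel"]).max())
f=vision.grab_frame("scene");cv2.imwrite("pics/scene8.png",f["color"][...,::-1])
E
```

```text
time_s: 12.15
tool_pos: [644.2, 74.4, 138.7]
tcp_rot: [[-0.284, -0.0, 0.959], [-0.959, -0.0, -0.284], [0.0, -1.0, -0.0]]
ft_force: [0.2, -0.1, -1.4]
finger_gap: 19.6
[644.2  74.4 138.7] [[-0.2839, -0.0, 0.9589], [-0.9589, -0.0, -0.2839], [0.0, -1.0, -0.0]] 19.589225732477505 [ 0.2 -0.1 -1.4] 0.06100816296424704
```

View pics/scene8.png

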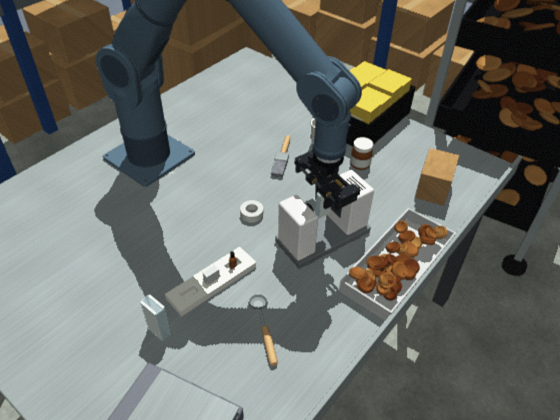

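The cell is in the gap at about (320,203). Everything else is unmoved, including the rack (211,280), loose glass block (155,316), scoop, jar and roll. Handing in.

```bash
python3 -c "
from cell import job
print(job.sign_off())"
```

```text
the job is handed in; nothing more can be done
None
```

The job is handed in after about 12 s. The lever is latched down, and the arm is still holding the small glass cell in the light path by its frosted faces.

**Lever:** I pressed the pad to its stop with the fingers shut and lifted off. The pad top then read 75–78 mm in all three views, and the lamp lens was uncovered. With the cell in place it still read 75 mm (side) and 79 mm (wrist).

**Cell:** It is held upright between the heads, with its windows facing them. The last arm reading was (644.2, 74.4, 138.7), against an estimated meter centre of (644.2, 74.0). That puts the cell's middle about 140 mm up by the arm reading. The finger gap is 19.6 mm, and the wrist force of about 1.4 N is only the cell's weight, so nothing suggests contact.

**Small disagreements:**
- Before the last 1 mm correction along the light, the views put the cell 0.4–1.3 mm off centre along it. I did not re-measure with the cameras after that move.
- The cell top read about 178–179 mm in the cameras, against an expected 180 mm.

Nothing else appeared moved in the last picture.

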